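# Fold the angle rule and put it away in its case

### The arm

A 7-joint arm with a two-finger parallel gripper is mounted at the origin on a cart in front of the work surface, level with it; the furniture and walls round the work are solid. World frame = base frame: x ahead of the robot, y to its left, z up, the work surface at z = 0. Lengths are in m, angles in rad, forces in N, time in s.
With the tool pointing down it reaches from about 0.425 to 1.025 m from the base axis. Payload 3.6 kg.
Tool frame: the origin (TCP) lies at the very end of the fingers, on their centre line; the grasp point (between the pads) lies grip_point_offset behind it (grip_point_offset is the distance from the TCP to the grasp point, in m); z points along the fingers, y is the line along which they close (so a half turn about z gives the same grasp; the last joint's range is limited). The gripper opens to 85 mm and grips with 20 to 120 N. Pads are 22 mm wide; open, the fingers measure 114 mm over their backs; the gripper's body (76 mm by 85 mm) begins 54 mm behind the grasp point. The pads swing forward as they close: fully open they stand 13 mm farther back than shut.
Start: joints at [-1.216, 0.591, 0.048, 1.609, -0.033, 0.943, -0.034], TCP at [0.314, 0.654, 0.231] pointing down, gripper open.
Joint ranges: [-2.69, 2.69], [-0.47, 2.24], [-1.27, 1.36], [0.19, 2.51], [-1.53, 4.68], [0.08, 2.07], [-3.09, 3.09]. Speed limits (rad/s): [2.57, 2.57, 3.14, 3.14, 3.14, 3.14, 3.14].

### API

Orientations are given as [roll, pitch, yaw] about the fixed x, y, z axes, in that order (R = Rz(yaw) Ry(pitch) Rx(roll)).
In Python, from cell import * gives the robot as it stands. The module is installed in compiled form; this text tells all that it offers.
- The arm moves only by the tool apply_moves, never from a script. Its argument "targets" is a list of rows, each a list of 4 numbers: the shift along the tool's x, y, z in units of 40 mm (1.0 is 40 mm), then the turn about the tool's z in units of 6 degrees (1.0 is 6 degrees). In form: [[dx, dy, dz, spin], ...]. A call has 1 to 20 rows; each row shifts and turns the commanded pose from where the row before left it, along the tool's axes as they then stand; what a row does not reach is not made up. A row lasts 1/10 s, in which the tool goes at most 50 mm and 8.59 degrees, less where a joint would pass 70% of its speed; a pose out of reach is approached as far as the arm can. A call is refused whole if a number of a shift passes 1 or a number of a turn 1, either way. A call with a gripper value outside its range is refused whole. "jaw" is the closure, from -1 (fully open) to 1 (shut), set as the call begins (left out, the last holds). The fingers move at their own pace and stop on an object; "grip_force" is the grip in N (left out, the last holds). Time passes only in rows, so rows that do not move let the fingers close. It gives the time, the measured TCP pose, the force, the opening and the grip force at its end, in the units of the state.
- observe(): the state, without advancing time (a new reading comes with each control period).
- camera(name): name is "scene" or "top" or "wrist"; returns a dict with "frame" (400x640x3 uint8, red, green, blue), "z_map" (400x640 float32, m along the optical axis (not along the pixel's ray), 0 where there is no reading), "fx", "fy", "cx", "cy" (pixels), "k1" (the pictures are not rectified: a ray, as slopes to the right and down, at radius r is drawn at 1 + k1 r^2 times it, then the intrinsics apply), "R" (3x3) and "t" (3): a world point X has camera coordinates R X + t; the wrist camera has in their place "hand_eye" (4x4, takes a point from camera to tool coordinates, whose origin is the TCP and whose axes are the flange's). Camera axes: x right, y down, z forward; pixel columns grow to the right and rows downward; lengths in m; the calibration is good to about 2 mm. A picture is of the moment at which its call begins: read the wrist's pose just before it.
- finish_job(): hands the job in; it is judged then, once.
Trained networks look in the newest picture that a camera, given by its name, has taken for a name from the list of things; names that differ only in an ending like _2 or _b are one class to them, and where a whole thing is asked for, a point or a joint stands for the part that bears it (a point fixed in the world has none). Each returns a list of dicts, best first, with "confidence" (0 to 1); they miss things now and then, are a little off and sometimes report something else, mostly with a low value. They report only what shows in the picture. A call takes as long as a camera call.
- trace(camera, label): "pixels" (400x640 bool, what is visible of it) and "point" ([column, row] in pixels, amid what is visible of it).
The state is a dict: "clock": time; "q": joint angles; "joint_velocities": joint speeds; "tau": joint torques, N m; "tcp_pos": TCP position; "tcp_rot": TCP orientation; "wrist_force": force on the tool from outside, world axes, zero at the start; "ft_torque": the same for the moment, N m; "width": opening from 0.0 (shut) to 1.0 (fully open); "gripper_force": force on a finger pad.
Only numpy, scipy, OpenCV 4.12 (cv2) and the standard library are available. Lean on these libraries where they do the work, as an engineer would, in place of code of your own. Each camera call takes 0.05 s, during which the arm holds its last target. There are 200 camera calls.

### The job

Fold the angle rule completely shut - its hinge is stiff, so hold one leg and draw the other gently past the round post on the bench, then press the legs together - and lay it flat in the pocket of its open blue case, where it fits only when folded. Then close the lid of the case. Leave the other things on the bench where they are.

Things in the scene. Friction and masses are not known exactly. Their poses are not given: they have to be found in the camera images.
- rule: Folding digital angle rule (loose, about 0.26 kg), lying flat: a yellow base leg and a bare aluminium leg joined at a black round hub (50 mm across). Origin: on the vertical hinge axis, at the underside; z up, x parallel to the yellow leg, away from the hub. Folded it measures x -25 to +150 mm, y -25 to +25 mm, 20 mm high. It carries the aluminium leg.
- rule_hinge (a point): Point on the hinge axis of the angle rule, half-way up (10 mm above its underside); axes as rule.
- rule_center (a point): Centre of the folded angle rule, fixed to hub and yellow leg: 62.5 mm along x from the hinge axis, half-way up (10 mm above the underside); axes as rule.
- base_leg (a point): Centre of the yellow base leg, half-way up: in the rule's axes at x = 85 mm, y = -13 mm. The leg is 24 mm wide (y from -25 to -1 mm), 20 mm high, with straight sides from x = 25 to 150 mm.
- rule_leg (a joint): Angle of the aluminium leg (rad): 0 = folded, beside the base leg (then y +1 to +25 mm, to x = 150 mm in the rule's axes; 20 mm high); it opens counter-clockwise seen from above, up to 2.3. A finger between the legs keeps them apart. Stiff hinge: about 0.25 N m to move it, it stays where left; pushing the loose rule mostly slides it along the bench.
- dog: Bench dog: an upright round steel post, 24 mm across and 46 mm high, on a 50 x 50 x 4 mm plate, fixed to the bench. Origin: on the post's axis at bench level.
- case: Open blue case, fixed, 204 (x) x 126 (y) x 45 mm high, walls and floor 5 mm. Origin: centre of the underside; x points to the lid's hinge, on the short side away from the robot. Four black corner pads, 20 mm high above the floor, leave a pocket 194 (x) x 58 mm (y) for the rule, either way round; between the pads, on both sides, are finger gaps 62 mm long (x), 116 mm wall to wall (y).
- pocket (a point): Where the centre of the folded rule belongs: middle of the pocket, 15 mm above the bench (10 mm above the case's floor). Axes as case.
- lid_hinge (a point): Middle of the lid's hinge line, at the top of the case's far short wall: 102 mm along the case's x, 45 mm up. Axes as case; the hinge line is along y.
- lid (a joint): Angle of the lid (rad): 0 = closed, flat on the case, 1.57 = upright, at most 1.8. A blue plate 204 mm long from the hinge line, 126 mm wide, 8 mm thick (outer face 8 mm from the hinge line). The hinge is stiff (0.3 N m): the lid stays where it is left and must be pushed all the way down.
- tape_measure: White and yellow steel tape, 39 x 87 x 69 mm, bystander: leave alone. Origin: centre of the underside.
- glue_bottle: Yellow glue bottle with a red cap, upright, 42 x 58 x 176 mm, bystander: leave alone. Origin: centre of the underside.
- hex_keys: Red folding hex key set, 30 x 95 x 25 mm, bystander: leave alone. Origin: centre of the underside.
- box_bit: Small blue carton, 60 x 100 x 45 mm, bystander: leave alone. Origin: centre of the underside.
- side_cutters: Side cutters with red handles, lying flat, 173 x 57 x 15 mm, bystander: leave alone. Origin: centre of the underside.

How it is judged:
By the outcome, as a careful person would: the job done as asked, in the order asked, and still so for the second after the job is handed in, with the robot touching nothing.
It also fails if it takes over 69 s, if anything falls off the work surface, if the arm or the gripper's body presses on something with over 40 N, if the wrist force passes 120 N, or if a joint passes its speed limit or range.

## Working session

There is one attempt and no reset: what is moved stays moved. The work goes in short steps, Python scripts to look and compute and a tool call to move; the robot and the scene stay as the last step left them, time stands still between calls to the robot, and variables do not carry over. Pictures are saved under pics/ and viewed, at most 10 in all, crops included, and the job is handed in when it is done.

Besides the shell and the picture viewer there is one more tool, called by a JSON object that holds its "name" and its "arguments". apply_moves: Moves the arm, as the interface text tells. Its arguments: {"type":"object","properties":{"targets":{"type":"array","items":{"type":"array","items":{"type":"number"}}},"jaw":{"type":"number"},"grip_force":{"type":"number"}},"required":["targets"]}

```bash
mkdir -p pics; cat > h.py <<'E'
from cell import *
import numpy as np, cv2
from scipy.spatial.transform import Rotation as Ro
def save(c,n): cv2.imwrite(f'pics/{n}.png',c['frame'][:,:,::-1])
def world(c,mask,pose=None):
    v,u=np.nonzero(mask&(c['z_map']>0)); z=c['z_map'][v,u]
    d=np.stack([(u-c['cx'])/c['fx'],(v-c['cy'])/c['fy']],1); s=d.copy()
    for _ in range(8): s=d/(1+c['k1']*(s**2).sum(1,keepdims=True))
    P=np.c_[s*z[:,None],z]
    if 'R' in c: return (P-c['t'])@np.array(c['R'])
    H=np.array(c['hand_eye']); P=P@H[:3,:3].T+H[:3,3]
    p,r=pose; return P@Ro.from_euler('xyz',r).as_matrix().T+p
E
python3 - <<'E'
from h import *
s=observe(); print({k:np.round(v,3) for k,v in s.items()})
for n in('top','scene'):
    c=camera(n); save(c,n+'0')
    for l in ['rule','rule_leg','base_leg','rule_hinge','dog','case','lid','tape_measure','glue_bottle','hex_keys','box_bit','side_cutters']:
        for d in trace(n,l)[:2]:
            P=world(c,d['pixels'])
            if len(P): print(n,l,round(d['confidence'],2),np.round(d['point']),len(P),np.round(np.median(P,0),3),np.round(np.percentile(P,2,0),3),np.round(np.percentile(P,98,0),3))
print(observe()['clock'])
E
```

```text
{'clock': np.float64(0.0), 'q': array([-1.216,  0.592,  0.048,  1.61 , -0.033,  0.943, -0.034]), 'joint_velocities': array([-0.002, -0.001, -0.002, -0.001,  0.001, -0.002, -0.001]), 'tau': array([ 0.0000e+00, -5.4869e+01,  1.5470e+00, -1.9813e+01,  1.0000e-02,
        9.0000e-03,  0.0000e+00]), 'tcp_pos': array([0.314, 0.653, 0.23 ]), 'tcp_rot': array([-3.139,  0.   ,  2.694]), 'wrist_force': array([ 0.088, -0.018,  0.469]), 'ft_torque': array([ 0.003,  0.002, -0.032]), 'gripper_force': np.float64(0.0), 'width': np.float64(1.0)}
top rule 0.93 [227. 218.] 681 [0.485 0.209 0.019] [0.411 0.174 0.003] [0.635 0.296 0.026]
top rule_leg 0.93 [209. 222.] 369 [0.446 0.25  0.018] [0.406 0.198 0.   ] [0.484 0.303 0.025]
top rule_leg 0.41 [377. 195.] 1660 [ 0.55 -0.28  0.16] [ 0.543 -0.339  0.052] [ 0.558 -0.22   0.249]
top base_leg 0.66 [226. 217.] 709 [0.484 0.209 0.019] [ 0.409  0.172 -0.002] [0.641 0.299 0.026]
top base_leg 0.38 [267. 152.] 250 [0.77  0.141 0.021] [ 0.743  0.099 -0.003] [0.818 0.186 0.03 ]
top rule_hinge 0.88 [227. 218.] 684 [0.489 0.209 0.019] [0.411 0.174 0.005] [0.644 0.2
[... 1802 characters left out ...]
27 [251. 195.] 425 [0.489 0.204 0.015] [ 0.404  0.168 -0.002] [0.636 0.298 0.022]
scene tape_measure 0.56 [326. 186.] 221 [0.763 0.048 0.037] [0.747 0.019 0.001] [0.786 0.077 0.068]
scene glue_bottle 0.97 [378. 204.] 443 [ 0.745 -0.257  0.069] [ 0.732 -0.269 -0.001] [ 0.863 -0.19   0.152]
scene glue_bottle 0.22 [307. 188.] 71 [0.76  0.116 0.019] [0.741 0.1   0.002] [0.791 0.173 0.025]
scene box_bit 0.77 [269. 176.] 294 [0.69  0.33  0.032] [0.649 0.29  0.001] [0.745 0.386 0.047]
scene box_bit 0.36 [334. 227.] 3735 [ 0.543 -0.28   0.043] [ 0.345 -0.352  0.002] [ 0.556 -0.22   0.242]
scene side_cutters 0.61 [378. 300.] 537 [ 0.381 -0.576  0.01 ] [ 0.291 -0.614  0.   ] [ 0.453 -0.559  0.014]
1.3
```

```bash
python3 - <<'E'
import cv2
a=cv2.imread('pics/top0.png')[120:300,150:500]; cv2.imwrite('pics/top0c.png',cv2.resize(a,(800,411)))
E
```

```text
(no output)
```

View pics/top0c.png

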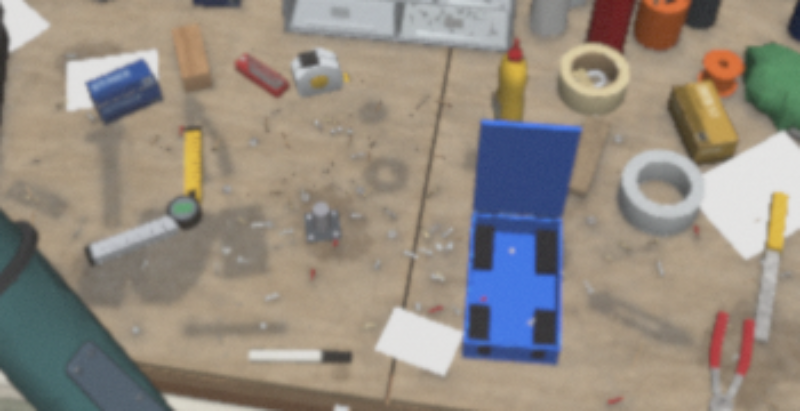

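```bash
cat >> h.py <<'E'
import json
def plan(wps,n=None,start=None,dec=2):
    """wps: list of (x,y,z,yaw,rows); prints rows; simulates rounding"""
    if start is None:
        s=observe(); p=np.array(s['tcp_pos'],float); yaw=s['tcp_rot'][2]
    else: p=np.array(start[:3],float); yaw=start[3]
    rows=[]
    for x,y,z,w,k in wps:
        for i in range(k,0,-1):
            R=np.c_[[np.cos(yaw),np.sin(yaw),0],[np.sin(yaw),-np.cos(yaw),0],[0,0,-1]]
            d=(np.array([x,y,z])-p)/i; dy=((w-yaw+np.pi)%(2*np.pi)-np.pi)/i
            r=np.round(np.r_[R.T@d/.04,-np.degrees(dy)/6],dec)+0.
            if abs(r).max()>1: print('TOO BIG',r)
            p=p+R@r[:3]*.04; yaw-=np.radians(r[3]*6); rows.append(r.tolist())
    for i in range(0,len(rows),20): print(json.dumps(rows[i:i+20]).replace(' ',''))
    print(np.round(p,4),round(yaw,4)); return p,yaw
E
python3 - <<'E'
from h import *
import cell
print(grip_point_offset)
plan([(.50,.22,.28,np.pi,13)],dec=1)
E
```

```text
0.0187
[[-0.7,-0.6,-0.1,-0.3],[-0.7,-0.6,-0.1,-0.3],[-0.6,-0.6,-0.1,-0.3],[-0.6,-0.7,-0.1,-0.3],[-0.6,-0.7,-0.1,-0.3],[-0.6,-0.7,-0.1,-0.3],[-0.6,-0.7,-0.1,-0.4],[-0.5,-0.7,-0.1,-0.3],[-0.5,-0.8,-0.1,-0.4],[-0.5,-0.8,-0.1,-0.3],[-0.4,-0.8,-0.1,-0.4],[-0.4,-0.8,-0.1,-0.3],[-0.4,-0.8,0.0,-0.4]]
[0.4988 0.219  0.2793] 3.1441
```

{"name": "apply_moves", "arguments": {"targets": [[-0.7,-0.6,-0.1,-0.3],[-0.7,-0.6,-0.1,-0.3],[-0.6,-0.6,-0.1,-0.3],[-0.6,-0.7,-0.1,-0.3],[-0.6,-0.7,-0.1,-0.3],[-0.6,-0.7,-0.1,-0.3],[-0.6,-0.7,-0.1,-0.4],[-0.5,-0.7,-0.1,-0.3],[-0.5,-0.8,-0.1,-0.4],[-0.5,-0.8,-0.1,-0.3],[-0.4,-0.8,-0.1,-0.4],[-0.4,-0.8,-0.1,-0.3],[-0.4,-0.8,0,-0.4],[0,0,0,0]]}}

```text
clock: 2.7
tcp_pos: [0.5013, 0.2125, 0.2797]
tcp_rot: [-3.139, 0.002, 3.135]
wrist_force: [-0.1, -0.0, 0.1]
width: 1.001
gripper_force: 0.0
```

```bash
cat >> h.py <<'E'
def wrist(labels,name=None):
    s=observe(); pose=(np.array(s['tcp_pos']),s['tcp_rot']); c=camera('wrist')
    if name: save(c,name)
    out={}
    for l in labels:
        for d in trace('wrist',l)[:1]:
            P=world(c,d['pixels'],pose); out[l]=P
            print(l,round(d['confidence'],2),np.round(d['point']),len(P),np.round(np.median(P,0),3) if len(P) else '')
    np.savez('last.npz',f=c['frame'],full=world(c,np.ones((400,640),bool),pose),idx=np.argwhere(c['z_map']>0),**{k:v for k,v in out.items()})
    print('pose',np.round(pose[0],4),np.round(pose[1],3),'t',s['clock'],'w',s['width'])
    return c,out,pose
E
python3 - <<'E'
from h import *
c,o,p=wrist(['rule','rule_leg'],'w1')
E
```

```text
rule 0.82 [319. 157.] 5843 [0.495 0.211 0.021]
rule_leg 0.8 [358. 115.] 2578 [0.445 0.255 0.021]
pose [0.5013 0.2125 0.2797] [-3.139e+00  2.000e-03  3.135e+00] t 2.7 w 1.001358792327154
```

View pics/w1.png

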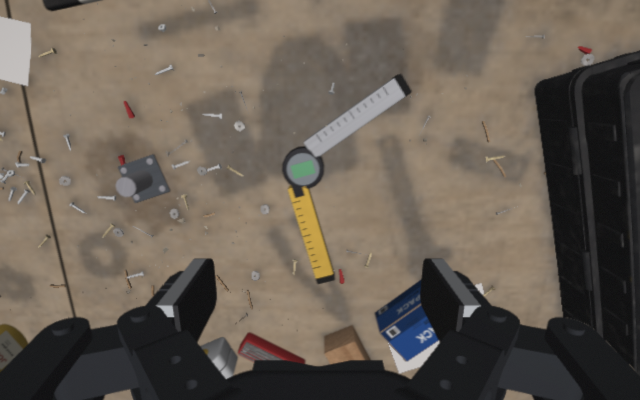

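```bash
cat >> h.py <<'E'
from scipy.optimize import minimize
def inrule(P,q,s=.0008):
    hx,hy,a,f=q; 
    def soft(d): return 1/(1+np.exp(np.clip(d/s,-50,50)))
    def loc(t): 
        d=P[:,:2]-[hx,hy]; return d@[np.cos(t),np.sin(t)],d@[-np.sin(t),np.cos(t)]
    def rect(t,x0,x1,y0,y1):
        x,y=loc(t); return np.maximum(np.maximum(x0-x,x-x1),np.maximum(y0-y,y-y1))
    d=np.minimum(rect(a,.02,.15,-.025,-.001),rect(a+f,.02,.15,.001,.025))
    d=np.minimum(d,np.hypot(P[:,0]-hx,P[:,1]-hy)-.025)
    return soft(d)
def fitrule(P,q0,zlo,zhi):
    P=P[(np.hypot(P[:,0]-q0[0],P[:,1]-q0[1])<.22)]
    o=((P[:,2]>zlo)&(P[:,2]<zhi)).astype(float)
    f=lambda q:-(np.minimum(o,inrule(P,q)).sum()/np.maximum(o,inrule(P,q)).sum())
    best=min((minimize(f,np.array(q0)+[0,0,da,0],method='Nelder-Mead',options=dict(initial_simplex=np.array(q0)+[0,0,da,0]+np.vstack([np.zeros(4),np.diag([.01,.01,.1,.15])]),maxiter=400)) for da in(-.1,.1)),key=lambda r:r.fun)
    return best.x,-best.fun
def fitdog(P,c0):
    P=P[(np.hypot(P[:,0]-c0[0],P[:,1]-c0[1])<.04)&(P[:,2]>.04)&(P[:,2]<.055)]
    (x,y),r=cv2.minEnclosingCircle((P[:,:2]*1000).astype(np.float32)); return x/1000,y/1000,r/1000,len(P),P[:,2].mean()
E
python3 - <<'E'
from h import *
L=np.load('last.npz'); P=L['full']
print(fitrule(P,[.49,.19,.1,2.],.012,.035))
print(fitdog(P,(.512,-.01)))
Q=P[(np.hypot(P[:,0]-.512,P[:,1])<.05)]
for z in(.008,.02,.035): print(z,np.round(np.percentile(Q[Q[:,2]>z],[2,50,98],0),3))
f=P[(abs(P[:,0]-.5)<.05)&(abs(P[:,1]-.1)<.04)]; print(np.median(f[:,2]))
E
```

```text
(array([0.50953297, 0.19468259, 0.25561447, 1.97577898]), np.float64(0.4785751447639941))
(0.5191638793945312, -0.006249888896942139, 0.012371236801147462, 366, np.float64(0.046377138058100904))
0.008 [[ 0.509 -0.017  0.009]
 [ 0.517 -0.001  0.045]
 [ 0.529  0.005  0.048]]
0.02 [[ 0.509 -0.017  0.021]
 [ 0.518 -0.002  0.046]
 [ 0.529  0.005  0.048]]
0.035 [[ 0.509 -0.017  0.036]
 [ 0.519 -0.004  0.047]
 [ 0.53   0.004  0.049]]
0.000631247751747166
```

```bash
python3 - <<'E'
from h import *
L=np.load('last.npz'); P=L['full'];q=[.5095,.1947,.2556,1.976]
img=np.zeros((300,300,3),np.uint8)
for n,ch in((0,0),(1,1)):
    m=(inrule(P,q)>.5) if n==0 else (P[:,2]>.012)&(P[:,2]<.035)
    ij=((P[m][:,:2]-[.36,.1])*1000).astype(int); ok=((ij>=0)&(ij<300)).all(1); img[ij[ok,0],ij[ok,1],ch]=255
R=L['rule']; ij=((R[:,:2]-[.36,.1])*1000).astype(int);ok=((ij>=0)&(ij<300)).all(1); img[ij[ok,0],ij[ok,1],2]=255
cv2.imwrite('pics/fit.png',cv2.resize(img,(600,600),interpolation=0))
print(np.percentile(R[:,2],[5,25,50,75,95]))
E
```

```text
[0.01898371 0.02050415 0.02118246 0.02183746 0.02286298]
```

View pics/fit.png

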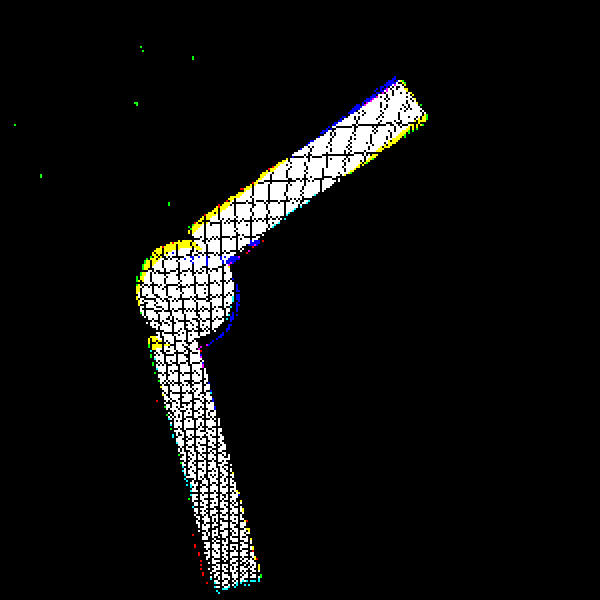

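```bash
sed -i 's/<.22)\]/<.165)]/' h.py; python3 - <<'E'
from h import *
L=np.load('last.npz'); P=L['full']
q,i=fitrule(P,[.507,.193,.25,2.],.012,.03); print(q,i)
hx,hy,a,f=q
g=np.array([hx,hy])+np.array([[np.cos(a),-np.sin(a)],[np.sin(a),np.cos(a)]])@[.1,-.013]; print(g)
plan([(g[0],g[1],.075,a+np.pi,9)],dec=2)
E
```

```text
[0.50953923 0.19469002 0.25543981 1.97616728] 0.4879797273004473
[0.60957918 0.20737894]
[[-0.31,-0.03,0.57,-0.27],[-0.31,-0.04,0.57,-0.27],[-0.3,-0.05,0.57,-0.27],[-0.3,-0.06,0.57,-0.27],[-0.3,-0.07,0.57,-0.27],[-0.3,-0.08,0.57,-0.27],[-0.3,-0.09,0.56,-0.27],[-0.3,-0.09,0.57,-0.26],[-0.29,-0.11,0.56,-0.27]]
[0.6095 0.2072 0.075 ] -2.886
```

```bash
python3 - <<'E'
from h import *
L=np.load('last.npz'); P=L['full']; q=[.5095,.1947,.2554,1.976]
P=P[np.hypot(P[:,0]-.5095,P[:,1]-.1947)<.165]
o=(P[:,2]>.012)&(P[:,2]<.03); m=inrule(P,q)>.5
print(len(P),o.sum(),m.sum(),(o&m).sum(),(o|m).sum())
x=P[o&~m]; print(np.percentile(x,[5,50,95],0)); x=P[m&~o]; print(np.percentile(x,[5,50,95],0))
o=(P[:,2]>.012)&(P[:,2]<.03)
for h in ([0,0],[-.002,-.001],[-.003,-.002],[-.001,-.001]):
  for da in(-.03,0,.03):
    for df in (0,.03):
      m=inrule(P,[q[0]+h[0],q[1]+h[1],q[2]+da,q[3]+df])>.5; print(h,da,df,round((o&m).sum()/(o|m).sum(),3))
E
```

```text
99679 5865 9783 5367 10281
[[0.41973243 0.08338901 0.01328144]
 [0.47541789 0.19966542 0.0203972 ]
 [0.6147019  0.30688303 0.0221585 ]]
[[0.48126195 0.19549732 0.00878482]
 [0.48993064 0.20677242 0.36153081]
 [0.49138113 0.2268879  0.37244613]]
[0, 0] -0.03 0 0.487
[0, 0] -0.03 0.03 0.506
[0, 0] 0 0 0.522
[0, 0] 0 0.03 0.512
[0, 0] 0.03 0 0.491
[0, 0] 0.03 0.03 0.47
[-0.002, -0.001] -0.03 0 0.456
[-0.002, -0.001] -0.03 0.03 0.448
[-0.002, -0.001] 0 0 0.465
[-0.002, -0.001] 0 0.03 0.442
[-0.002, -0.001] 0.03 0 0.429
[-0.002, -0.001] 0.03 0.03 0.402
[-0.003, -0.002] -0.03 0 0.408
[-0.003, -0.002] -0.03 0.03 0.387
[-0.003, -0.002] 0 0 0.403
[-0.003, -0.002] 0 0.03 0.378
[-0.003, -0.002] 0.03 0 0.377
[-0.003, -0.002] 0.03 0.03 0.35
[-0.001, -0.001] -0.03 0 0.48
[-0.001, -0.001] -0.03 0.03 0.479
[-0.001, -0.001] 0 0 0.498
[-0.001, -0.001] 0 0.03 0.479
[-0.001, -0.001] 0.03 0 0.468
[-0.001, -0.001] 0.03 0.03 0.441
```

Gripper points (z≈0.36) project into the area; exclude them.

```bash
sed -i 's/    o=((P\[:,2\]>zlo)/    P=P[P[:,2]<zhi]; o=((P[:,2]>zlo)/' h.py; python3 - <<'E'
from h import *
L=np.load('last.npz'); P=L['full']
q,i=fitrule(P,[.507,.193,.25,2.],.012,.03); print(q,i)
hx,hy,a,f=q
g=np.array([hx,hy])+np.array([[np.cos(a),-np.sin(a)],[np.sin(a),np.cos(a)]])@[.1,-.013]; print(g)
plan([(g[0],g[1],.075,a+np.pi,9),(g[0],g[1],.004,a+np.pi,4)],dec=2)
E
```

```text
[0.50581463 0.19242087 0.26476096 1.91059864] 0.9062214736110531
[0.60573196 0.20604171]
[[-0.3,-0.04,0.57,-0.28],[-0.3,-0.05,0.57,-0.28],[-0.29,-0.05,0.57,-0.28],[-0.29,-0.06,0.57,-0.28],[-0.29,-0.07,0.57,-0.28],[-0.29,-0.08,0.57,-0.28],[-0.29,-0.09,0.56,-0.28],[-0.28,-0.1,0.57,-0.27],[-0.28,-0.11,0.56,-0.28],[0.0,0.0,0.44,0.0],[0.0,0.0,0.45,0.0],[0.0,0.0,0.44,0.0],[0.0,0.0,0.45,0.0]]
[0.6057 0.206  0.0038] -2.8765
```

{"name": "apply_moves", "arguments": {"targets": [[-0.3,-0.04,0.57,-0.28],[-0.3,-0.05,0.57,-0.28],[-0.29,-0.05,0.57,-0.28],[-0.29,-0.06,0.57,-0.28],[-0.29,-0.07,0.57,-0.28],[-0.29,-0.08,0.57,-0.28],[-0.29,-0.09,0.56,-0.28],[-0.28,-0.1,0.57,-0.27],[-0.28,-0.11,0.56,-0.28],[0,0,0.44,0],[0,0,0.45,0],[0,0,0.44,0],[0,0,0.4,0],[0,0,0,0]]}}

```text
clock: 4.25
tcp_pos: [0.6038, 0.206, 0.0033]
tcp_rot: [-3.142, -0.004, -2.875]
wrist_force: [0.0, -0.6, 0.1]
width: 1.0
gripper_force: 0.0
```

```bash
python3 - <<'E'
from h import *
s=observe(); print(s['tcp_pos'],s['tcp_rot'],s['wrist_force'])
c=camera('wrist'); save(c,'w2')
E
```

```text
[0.60383109 0.20602594 0.00329516] [-3.14154862 -0.00429837 -2.87474969] [ 0.03191298 -0.55700498  0.05497547]
```

View pics/w2.png

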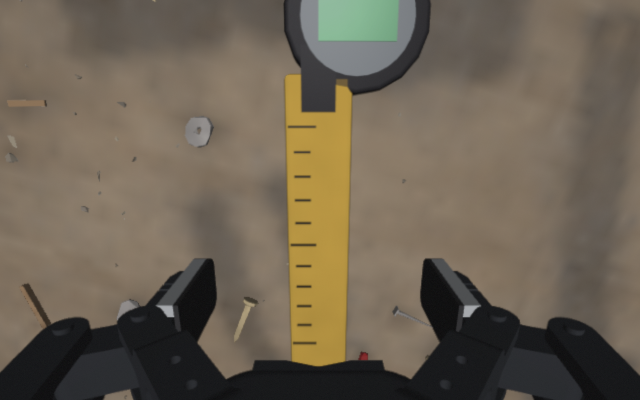

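{"name": "apply_moves", "arguments": {"targets": [[0,0,0.05,0],[0,0,0,0],[0,0,0,0],[0,0,0,0],[0,0,0,0],[0,0,0,0],[0,0,0,0],[0,0,0,0],[0,0,0,0],[0,0,0,0]], "jaw": 1, "grip_force": 100}}

```text
clock: 5.3
tcp_pos: [0.6063, 0.2058, 0.0048]
tcp_rot: [3.141, 0.001, -2.877]
wrist_force: [-2.4, -0.2, 4.7]
width: 0.255
gripper_force: 99.3
```

{"name": "apply_moves", "arguments": {"targets": [[0,0,-0.2,0],[0,0,-0.4,0],[0,0,-0.8,0],[0,0,-0.8,0],[0,0,0,0]]}}

```text
clock: 5.8
tcp_pos: [0.6094, 0.2067, 0.097]
tcp_rot: [3.141, 0.01, -2.877]
wrist_force: [1.4, 0.9, -2.9]
width: 0.256
gripper_force: 98.6
```

```bash
python3 - <<'E'
from h import *
c,o,p=wrist(['rule'],'w3')
P=o['rule']; print(np.percentile(P,[2,50,98],0))
a=p[1][2]-np.pi; d=P[:,:2]-p[0][:2]; u=d@[np.cos(a),np.sin(a)]
for lo in np.arange(-.2,.05,.03):
    m=(u>lo)&(u<lo+.03)
    if m.sum()>20: print(round(lo,3),np.median(P[m,2]))
E
```

```text
rule 0.87 [327. 126.] 27485 [0.55  0.198 0.113]
pose [0.6094 0.2067 0.097 ] [ 3.141  0.01  -2.877] t 5.8 w 0.25631336590187564
[[0.5050148  0.17412161 0.11064726]
 [0.54987262 0.19754956 0.11284226]
 [0.64287904 0.2199662  0.11452496]]
-0.14 0.0002772357935439951
-0.11 0.1127578591232554
-0.08 0.11231313369302734
-0.05 0.11274989195579588
-0.02 0.11325842480367258
0.01 0.11374508540499774
0.04 0.11349412275351234
```

```bash
cat > fold.py <<'E'
from h import *
D=np.array([.519,-.006]); G=np.array([.1,-.013])
def tcp(f,d,off=.037):
    p=np.array([[np.cos(f),-np.sin(f)],[np.sin(f),np.cos(f)]])@[d,off]; return D-p+G
E
python3 - <<'E'
from fold import *
w=[]
a=tcp(1.95,.1,.052); print(a)
w=[(.66,.06,.1,-np.pi,6),(a[0],a[1],.1,np.pi,7),(a[0],a[1],.0155,np.pi,6)]
st=plan(w)
w=[];f0=1.91
for f in np.linspace(1.91,.2,32): 
    t=tcp(f,.1+.01*min(1,(1.91-f)/.6)); w.append((*t,.0155,np.pi,1))
plan([(*tcp(1.92,.1,.044),.0155,np.pi,1)]+w,start=(*st[0],st[1]))
E
```

```text
[ 0.70432399 -0.09264657]
[[-0.06,-0.64,-0.03,0.42],[-0.08,-0.64,-0.03,0.42],[-0.11,-0.64,-0.03,0.42],[-0.14,-0.63,-0.03,0.42],[-0.17,-0.63,-0.03,0.43],[-0.2,-0.61,-0.03,0.42],[-0.16,-0.55,0.0,0.0],[-0.16,-0.54,0.0,0.0],[-0.16,-0.55,0.0,0.0],[-0.16,-0.54,0.0,0.0],[-0.16,-0.55,0.0,0.0],[-0.15,-0.54,0.0,0.0],[-0.16,-0.55,0.0,0.0],[0.0,0.0,0.35,0.0],[0.0,0.0,0.35,0.0],[0.0,0.0,0.35,0.0],[0.0,0.0,0.36,0.0],[0.0,0.0,0.35,0.0],[0.0,0.0,0.36,0.0]]
[ 0.7044 -0.0927  0.0154] -3.1412
[[0.25,-0.13,0.0,0.0],[0.18,-0.08,0.0,0.0],[0.11,-0.11,0.0,0.0],[0.12,-0.11,0.0,0.0],[0.12,-0.1,0.0,0.0],[0.13,-0.09,0.0,0.0],[0.14,-0.09,0.0,0.0],[0.14,-0.08,0.0,0.0],[0.15,-0.07,0.0,0.0],[0.15,-0.06,0.0,0.0],[0.16,-0.06,0.0,0.0],[0.16,-0.04,0.0,0.0],[0.16,-0.03,0.0,0.0],[0.16,-0.01,0.0,0.0],[0.16,0.01,0.0,0.0],[0.16,0.01,0.0,0.0],[0.16,0.02,0.0,0.0],[0.16,0.03,0.0,0.0],[0.15,0.04,0.0,0.0],[0.15,0.05,0.0,0.0]]
[[0.15,0.05,0.0,0.0],[0.15,0.07,0.0,0.0],[0.14,0.07,0.0,0.0],[0.14,0.08,0.0,0.0],[0.14,0.09,0.0,0.0],[0.12,0.09,0.0,0.0],[0.13,0.1,0.0,0.0],[0.12,0.11,0.0,0.0],[0.11,0.12,0.0,0.0],[0.1,0.12,0.0,0.0],[0.1,0.12,0.0,0.0],[0.09,0.13,0.0,0.0],[0.09,0.14,0.0,0.0]]
[ 0.5184 -0.0771  0.0154] -3.1412
```

{"name": "apply_moves", "arguments": {"targets": [[-0.06,-0.64,-0.03,0.42],[-0.08,-0.64,-0.03,0.42],[-0.11,-0.64,-0.03,0.42],[-0.14,-0.63,-0.03,0.42],[-0.17,-0.63,-0.03,0.43],[-0.2,-0.61,-0.03,0.42],[-0.16,-0.55,0,0],[-0.16,-0.54,0,0],[-0.16,-0.55,0,0],[-0.16,-0.54,0,0],[-0.16,-0.55,0,0],[-0.15,-0.54,0,0],[-0.16,-0.55,0,0],[0,0,0,0]]}}

```text
clock: 7.3
tcp_pos: [0.703, -0.0991, 0.097]
tcp_rot: [-3.137, -0.002, 3.136]
wrist_force: [-1.0, -1.2, -2.9]
width: 0.249
gripper_force: 98.6
```

```bash
python3 - <<'E'
from h import *
c,o,p=wrist([],'w4')
P=np.load('last.npz')['full']; t=p[0]; print(t,p[1])
P2=P.copy(); 
print(fitrule(P,[t[0]-.1,t[1]+.013,0,1.9],t[2],t[2]+.03), t[:2]+[-.1,.013])
print(fitdog(P,(.519,-.006)))
E
```

```text
pose [ 0.703  -0.0991  0.097 ] [-3.137e+00 -2.000e-03  3.136e+00] t 7.3 w 0.24913242360122217
[ 0.70297597 -0.09905304  0.0969745 ] [-3.13735667e+00 -2.31221281e-03  3.13616929e+00]
(array([ 0.60373932, -0.0861409 , -0.00626699,  2.44387385]), np.float64(0.9157016503401121)) [ 0.60297597 -0.08605304]
(0.0, 0.0, 0.0, 0, np.float64(nan))h.py:59: RuntimeWarning: Mean of empty slice.
  (x,y),r=cv2.minEnclosingCircle((P[:,:2]*1000).astype(np.float32)); return x/1000,y/1000,r/1000,len(P),P[:,2].mean()
  ret = ret.dtype.type(ret / rcount)
```

```bash
python3 - <<'E'
from fold import *
c=camera('top'); s=observe(); print(s['tcp_pos'],s['tcp_rot'])
P=world(c,np.ones((400,640),bool)); P=P[(P[:,2]>.085)&(P[:,2]<.12)&(P[:,0]>.45)&(P[:,0]<.61)&(P[:,1]>-.1)&(P[:,1]<.13)]
print(len(P),np.percentile(P,[2,50,98],0)); q=P[:,:2]; print(cv2.minAreaRect((q*1000).astype(np.float32)))
hx,hy=.6035,-.086
far=q[np.hypot(q[:,0]-hx,q[:,1]-hy)>.05]; d=(far-[hx,hy]).mean(0); print('phi~',np.arctan2(d[1],d[0])-np.arcsin(.013/np.hypot(*d)))
a=tcp(1.95,.1,.052); st=plan([(*a,.0155,np.pi,6)])
E
```

```text
[ 0.70240512 -0.09348991  0.09706972] [ 3.1414669  -0.00345121  3.14019713]
399 [[ 0.54437087 -0.09769869  0.0935019 ]
 [ 0.57192191 -0.04668733  0.11033943]
 [ 0.60683628  0.01467372  0.11679804]]
((576.1027221679688, -41.99818420410156), (41.959129333496094, 133.04339599609375), 25.544876098632812)
phi~ 1.9609587410699558
[[-0.01,0.0,0.34,0.0],[-0.01,0.0,0.34,0.0],[-0.01,0.01,0.34,0.0],[-0.01,0.0,0.34,0.0],[0.0,0.01,0.34,-0.01],[-0.01,0.0,0.34,0.0]]
[ 0.7044 -0.0927  0.0155] 3.1412
```

{"name": "apply_moves", "arguments": {"targets": [[-0.01,0,0.34,0],[-0.01,0,0.34,0],[-0.01,0,0.34,0],[-0.01,0,0.34,0],[0,0,0.34,0],[-0.01,0,0.34,0],[0,0,0,0],[0,0,0,0]]}}

```text
clock: 8.2
tcp_pos: [0.7058, -0.0928, 0.0168]
tcp_rot: [-3.142, -0.001, -3.141]
wrist_force: [-0.9, 0.7, -2.4]
width: 0.248
gripper_force: 98.7
```

{"name": "apply_moves", "arguments": {"targets": [[0.25,-0.13,0,0],[0.18,-0.08,0,0],[0.11,-0.11,0,0],[0.12,-0.11,0,0],[0.12,-0.1,0,0],[0.13,-0.09,0,0],[0.14,-0.09,0,0],[0.14,-0.08,0,0],[0.15,-0.07,0,0],[0.15,-0.06,0,0],[0.16,-0.06,0,0],[0.16,-0.04,0,0],[0.16,-0.03,0,0],[0.16,-0.01,0,0],[0.16,0.01,0,0],[0.16,0.01,0,0],[0.16,0.02,0,0],[0.16,0.03,0,0],[0.15,0.04,0,0],[0.15,0.05,0,0]]}}

```text
clock: 10.2
tcp_pos: [0.5827, -0.1288, 0.0174]
tcp_rot: [-3.141, 0.0, -3.141]
wrist_force: [1.9, -0.6, -3.6]
width: 0.257
gripper_force: 98.7
```

```bash
cat >> h.py <<'E'
def phi(P,t,lo):
    P=P[(P[:,2]>lo)&(P[:,2]<lo+.03)]; q=P[:,:2]-(t[:2]+[-.1,.013]); r=np.hypot(*q.T); th=np.arctan2(q[:,1],q[:,0])
    q=q[(r>.045)&(r<.152)&(th>.0)&(q[:,1]>.02)]; print('n',len(q)); 
    d=q.mean(0); return np.arctan2(d[1],d[0])-np.arcsin(.013/np.hypot(*d))
E
python3 - <<'E'
from fold import *
c,o,p=wrist([],'w5'); t=p[0]; P=np.load('last.npz')['full']
print('phi',phi(P,t,t[2]),fitrule(P,[t[0]-.1,t[1]+.013,0,.9],t[2]+.005,t[2]+.022),t[:2]+[-.1,.013],observe()['wrist_force'])
E
```

```text
pose [ 0.5827 -0.1288  0.0174] [-3.141  0.    -3.141] t 10.2 w 0.256642701114118
n 19770
phi 0.9180563488340678 (array([ 0.48239154, -0.11628746, -0.00235564,  0.91443668]), np.float64(0.7137132653850079)) [ 0.48271433 -0.11582084] [ 1.55732747 -0.10876619 -3.28138099]
```

{"name": "apply_moves", "arguments": {"targets": [[0.15,0.05,0,0],[0.15,0.07,0,0],[0.14,0.07,0,0],[0.14,0.08,0,0],[0.14,0.09,0,0],[0.12,0.09,0,0],[0.13,0.1,0,0],[0.12,0.11,0,0],[0.11,0.12,0,0],[0.1,0.12,0,0],[0.1,0.12,0,0],[0.09,0.13,0,0],[0.09,0.14,0,0],[0,0,0,0]]}}

```text
clock: 11.65
tcp_pos: [0.5184, -0.0758, 0.0171]
tcp_rot: [3.141, -0.003, -3.139]
wrist_force: [-0.1, -0.3, -3.8]
width: 0.253
gripper_force: 98.7
```

```bash
python3 - <<'E'
from fold import *
c,o,p=wrist([],'w6'); t=p[0]; P=np.load('last.npz')['full']
print(fitrule(P,[t[0]-.1,t[1]+.013,0,.25],t[2]+.005,t[2]+.022),t[:2]+[-.1,.013],observe()['wrist_force'])
plan([(t[0]-.005,-.12,t[2],np.pi,5),(t[0]-.005,-.12,.006,np.pi,3)])
E
```

```text
pose [ 0.5184 -0.0758  0.0171] [ 3.141e+00 -3.000e-03 -3.139e+00] t 11.65 w 0.2528028409712982
(array([ 0.4172368 , -0.06370457,  0.00210029,  0.18964224]), np.float64(0.8890214747340276)) [ 0.41835554 -0.06276336] [ 0.35631188  0.32000322 -2.38720525]
[[0.03,-0.22,0.0,0.0],[0.02,-0.22,0.0,0.01],[0.03,-0.22,0.0,0.0],[0.02,-0.22,0.0,0.01],[0.03,-0.22,0.0,0.0],[0.0,0.0,0.09,0.0],[0.0,0.0,0.09,0.0],[0.0,0.0,0.1,0.0]]
[ 0.5132 -0.1201  0.0059] -3.1413
```

View pics/w6.png

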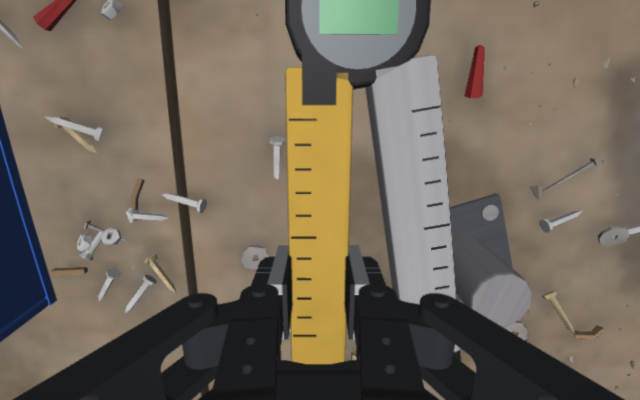

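{"name": "apply_moves", "arguments": {"targets": [[0.03,-0.22,0,0],[0.02,-0.22,0,0.01],[0.03,-0.22,0,0],[0.02,-0.22,0,0.01],[0.03,-0.22,0,0],[0,0,0.1,0],[0,0,0.1,0],[0,0,0.08,0],[0,0,0,0]]}}

```text
clock: 12.6
tcp_pos: [0.5144, -0.1204, 0.0055]
tcp_rot: [3.141, -0.001, 3.141]
wrist_force: [0.2, -0.1, -3.0]
width: 0.25
gripper_force: 98.7
```

{"name": "apply_moves", "arguments": {"targets": [[0,0,0,0],[0,0,0,0],[0,0,0,0],[0,0,0,0]], "jaw": 0.42}}

```text
clock: 13.0
tcp_pos: [0.515, -0.1209, 0.0064]
tcp_rot: [3.141, 0.001, 3.14]
wrist_force: [-1.0, 2.1, 0.4]
width: 0.292
gripper_force: 0.4
```

{"name": "apply_moves", "arguments": {"targets": [[0,0,-0.3,0],[0,0,-0.6,0],[0,0,-0.9,0],[0,0,-0.9,0],[0,0,-0.9,0],[0,0,0,0],[0,0,0,0],[0,0,0,0]]}}

```text
clock: 13.8
tcp_pos: [0.5137, -0.1212, 0.1497]
tcp_rot: [3.141, -0.002, 3.14]
wrist_force: [0.8, -0.0, 0.4]
width: 0.292
gripper_force: 0.0
```

{"name": "apply_moves", "arguments": {"targets": [[0.4,0,0,0],[0.4,0,0,0],[0,0,0,0],[0,0,0,0],[0,0,0,0]], "jaw": -1}}

```text
clock: 14.3
tcp_pos: [0.4837, -0.1211, 0.1497]
tcp_rot: [3.142, 0.0, 3.14]
wrist_force: [-0.1, 0.3, 0.4]
width: 1.0
gripper_force: 0.0
```

```bash
python3 - <<'E'
from fold import *
c,o,p=wrist(['rule'],'w7'); t=p[0]; P=np.load('last.npz')['full']
q,i=fitrule(P,[.414,-.108,0,.2],.01,.03);print(q,i)
E
```

```text
rule 0.74 [334. 172.] 12082 [ 0.468 -0.107  0.021]
pose [ 0.4837 -0.1211  0.1497] [3.142 0.    3.14 ] t 14.3 w 1.0004304463702092
[ 0.41390868 -0.10753669 -0.00203498  0.17545177] 0.6139630704520039
```

```bash
python3 - <<'E'
from fold import *
plan([(.479,-.1015,.10,np.pi,3),(.479,-.1015,.004,np.pi,6)])
E
```

```text
[[0.04,0.16,0.42,0.0],[0.04,0.16,0.41,-0.01],[0.04,0.17,0.42,0.0],[0.0,0.0,0.4,0.0],[0.0,0.0,0.4,0.0],[0.0,0.0,0.4,0.0],[0.0,0.0,0.4,0.0],[0.0,0.0,0.4,0.0],[0.0,0.0,0.4,0.0]]
[ 0.4789 -0.1015  0.0039] 3.1413
```

{"name": "apply_moves", "arguments": {"targets": [[0.04,0.16,0.42,0],[0.04,0.16,0.41,-0.01],[0.04,0.17,0.42,0],[0,0,0.4,0],[0,0,0.4,0],[0,0,0.4,0],[0,0,0.4,0],[0,0,0.4,0],[0,0,0.4,0],[0,0,0,0]]}}

```text
clock: 15.4
tcp_pos: [0.4778, -0.1012, 0.0025]
tcp_rot: [3.141, -0.002, 3.141]
wrist_force: [-0.5, -0.1, -0.5]
width: 0.997
gripper_force: 0.0
```

{"name": "apply_moves", "arguments": {"targets": [[0,0,0,0],[0,0,0,0],[0,0,0,0],[0,0,0,0],[0,0,0,0],[0,0,0,0],[0,0,0,0],[0,0,0,0],[0,0,0,0],[0,0,0,0]], "jaw": 1, "grip_force": 110}}

```text
clock: 16.4
tcp_pos: [0.48, -0.103, 0.0067]
tcp_rot: [-3.14, 0.005, 3.141]
wrist_force: [-0.3, -3.1, 14.2]
width: 0.541
gripper_force: 111.0
```

{"name": "apply_moves", "arguments": {"targets": [[0,0,-0.3,0],[0,0,-0.6,0],[0,0,-0.9,0],[0,0,-0.9,0],[0,0,-0.6,0],[0,0,0,0],[0,0,0,0]]}}

```text
clock: 17.1
tcp_pos: [0.4776, -0.1014, 0.1367]
tcp_rot: [-3.142, 0.001, 3.141]
wrist_force: [-0.7, -0.2, -3.8]
width: 0.539
gripper_force: 114.4
```

```bash
python3 - <<'E'
from fold import *
c,o,p=wrist(['rule'],'w8'); t=p[0]; P=o['rule']
d=P-t; a=p[1][2]-np.pi; u=d[:,0]*np.cos(a)+d[:,1]*np.sin(a); v=-d[:,0]*np.sin(a)+d[:,1]*np.cos(a)
for lo in np.arange(-.12,.12,.02):
    m=(u>lo)&(u<lo+.02)
    if m.sum()>20: print(round(lo,2),np.round(np.percentile(v[m],[1,99]),4),np.round(np.median(d[m,2]),4))
print(np.percentile(u,[.5,99.5]))
E
```

```text
rule 0.88 [316. 198.] 37247 [ 0.443 -0.103  0.151]
pose [ 0.4776 -0.1014  0.1367] [-3.142e+00  1.000e-03  3.141e+00] t 17.1 w 0.5394194932263457
-0.12 [-0.0419  0.0153] -0.1352
-0.1 [-0.0223  0.0165] 0.0146
-0.08 [-0.0262  0.0206] 0.0156
-0.06 [-0.0255  0.0216] 0.0148
-0.04 [-0.0256  0.0228] 0.0143
-0.02 [-0.0244  0.0232] 0.0143
0.0 [-0.0237  0.0223] 0.0143
0.02 [-0.0236  0.0245] 0.0143
0.04 [-0.0546  0.0521] 0.0139
0.06 [-0.0008  0.0018] -0.136
0.08 [0.0001 0.0019] -0.1358
0.1 [0.0001 0.0029] -0.136
[-0.08963274  0.10831525]
```

View pics/w8.png

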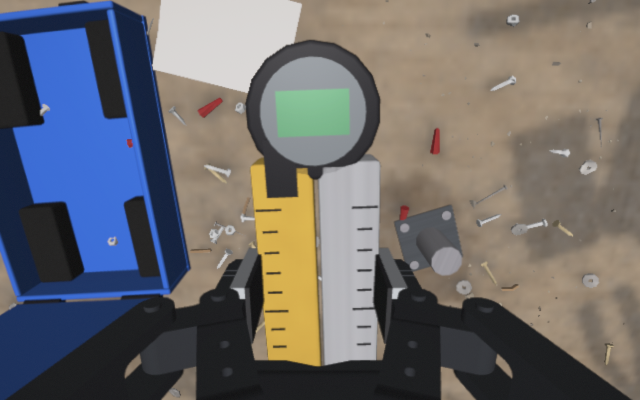

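```bash
python3 - <<'E'
from fold import *
plan([(.47,-.19,.20,np.pi,4),(.445,-.283,.23,np.pi,5)])
E
```

```text
[[0.04,-0.55,-0.4,0.0],[0.04,-0.56,-0.41,0.0],[0.04,-0.55,-0.4,0.0],[0.04,-0.56,-0.41,-0.01],[0.13,-0.46,-0.15,0.0],[0.13,-0.47,-0.15,0.0],[0.12,-0.46,-0.15,0.0],[0.13,-0.47,-0.15,0.0],[0.12,-0.46,-0.15,0.0]]
[ 0.445  -0.2829  0.23  ] 3.1421
```

{"name": "apply_moves", "arguments": {"targets": [[0.04,-0.55,-0.4,0],[0.04,-0.56,-0.41,0],[0.04,-0.55,-0.4,0],[0.04,-0.56,-0.41,-0.01],[0.13,-0.46,-0.15,0],[0.13,-0.47,-0.15,0],[0.12,-0.46,-0.15,0],[0.13,-0.47,-0.15,0],[0.12,-0.46,-0.15,0],[0,0,0,0],[0,0,0,0],[0,0,0,0]]}}

```text
clock: 18.4
tcp_pos: [0.4339, -0.2354, 0.2196]
tcp_rot: [3.075, -0.048, -3.082]
wrist_force: [-6.8, 70.8, -1.7]
width: 0.538
gripper_force: 252.1
```

```bash
python3 - <<'E'
from fold import *
c,o,p=wrist(['case','lid'],'w9'); L=np.load('last.npz'); P=L['full']; np.save('casepts.npy',P)
B=P[(P[:,2]>.040)&(P[:,2]<.052)&(P[:,0]>.3)&(P[:,0]<.62)&(P[:,1]>-.40)&(P[:,1]<-.17)]
print(len(B),cv2.minAreaRect((B[:,:2]*1000).astype(np.float32)))
def edge(m,ax):  # fit line of rim
    q=B[m]; k=np.polyfit(q[:,1-ax],q[:,ax],1); r=q[:,ax]-np.polyval(k,q[:,1-ax]); m2=abs(r)<2*r.std(); k=np.polyfit(q[m2][:,1-ax],q[m2][:,ax],1); return k,len(q),r.std()
print('left',edge(B[:,1]>-.235,1)); print('right',edge(B[:,1]<-.33,1)); print('near',edge(B[:,0]<.37,0))
t=camera('top'); Q=world(t,np.ones((400,640),bool)); Q=Q[(Q[:,2]>.038)&(Q[:,2]<.052)&(Q[:,0]>.3)&(Q[:,0]<.57)&(Q[:,1]>-.40)&(Q[:,1]<-.19)]
print(len(Q),cv2.minAreaRect((Q[:,:2]*1000).astype(np.float32)))
E
```

```text
case 0.66 [209. 242.] 9691 [ 0.496 -0.328  0.035]
lid 0.58 [271. 349.] 2886 [ 0.533 -0.262  0.143]
pose [ 0.4339 -0.2354  0.2196] [ 3.075 -0.048 -3.082] t 18.4 w 0.537601338637382
1806 ((450.5528259277344, -288.2121276855469), (205.13169860839844, 125.41822052001953), 2.0969958305358887)
left (array([ 0.34628238, -0.3509453 ]), 18, np.float64(0.0010286430562809717))
right (array([ 0.05686419, -0.37066301]), 1581, np.float64(0.004033282844125202))
near (array([-0.11554435,  0.31689205]), 421, np.float64(0.004342391377379256))
341 ((450.43798828125, -285.065673828125), (210.94557189941406, 125.74961853027344), 4.2737627029418945)
```

View pics/w9.png

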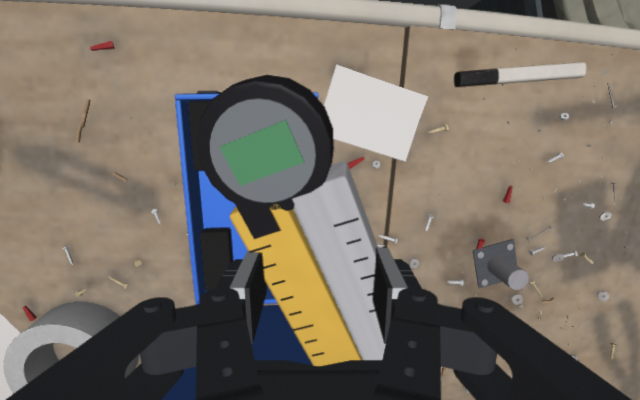

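{"name": "apply_moves", "arguments": {"targets": [[0,0.5,0,0],[0,0.7,0,0],[0,0.7,0,0],[0,0.7,0,0],[0,0.4,0,0],[0,0,0,0],[0,0,0,0],[0,0,0,0]]}}

```text
clock: 19.4
tcp_pos: [0.4458, -0.1643, 0.2302]
tcp_rot: [-3.141, -0.001, 3.14]
wrist_force: [-0.7, -0.2, -2.6]
width: 0.535
gripper_force: 111.6
```

```bash
python3 - <<'E'
from fold import *
c,o,p=wrist(['rule'],'w10'); t=p[0]; P=o['rule']; d=P-t
m=abs(d[:,2]-.015)<.05; d=d[m]
A=np.c_[d[:,:2],np.ones(len(d))]; print('plane',np.linalg.lstsq(A,d[:,2],rcond=None)[0])
f=c['frame'].astype(int); 
print(cv2.minAreaRect((d[:,:2]*1000).astype(np.float32)))
print(observe()['wrist_force'])
# lid pose
t=camera('top'); Q=world(t,np.ones((400,640),bool)); 
Z=Q[(Q[:,2]>.08)&(Q[:,2]<.26)&(Q[:,0]>.48)&(Q[:,0]<.62)&(Q[:,1]>-.36)&(Q[:,1]<-.21)]
print('lid x(z):',np.polyfit(Z[:,2],Z[:,0],1),np.percentile(Z,[2,98],0))
E
```

```text
rule 0.62 [311. 187.] 38394 [ 0.406 -0.168  0.248]
pose [ 0.4458 -0.1643  0.2302] [-3.141e+00 -1.000e-03  3.140e+00] t 19.4 w 0.5354378435858939
plane [-0.20718101  0.10956553  0.01027797]
((-16.09076690673828, -1.6514053344726562), (157.23019409179688, 50.981170654296875), 7.008377552032471)
[ 0.6568952  -0.20888179 -2.66417829]
lid x(z): [-0.18751873  0.56084607] [[ 0.51232695 -0.34051253  0.08400571]
 [ 0.5470785  -0.22148567  0.2471657 ]]
```

View pics/w10.png

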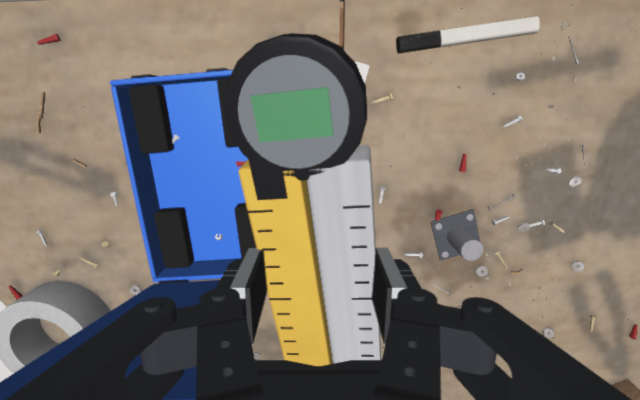

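```bash
python3 - <<'E'
from fold import *
plan([(.478,-.108,.12,np.pi,7),(.478,-.108,.032,np.pi,6)])
E
```

```text
[[-0.11,0.2,0.4,0.0],[-0.11,0.2,0.39,0.0],[-0.12,0.2,0.4,0.0],[-0.11,0.2,0.39,0.0],[-0.12,0.2,0.4,-0.01],[-0.11,0.2,0.39,0.0],[-0.12,0.21,0.4,-0.01],[0.0,0.0,0.37,0.0],[0.0,0.0,0.37,0.0],[0.0,0.0,0.36,0.0],[0.0,0.0,0.37,0.0],[0.0,0.0,0.36,0.0],[0.0,0.0,0.37,0.0]]
[ 0.4782 -0.1079  0.0319] 3.142
```

{"name": "apply_moves", "arguments": {"targets": [[0,0.4,0.4,0],[-0.11,0.3,0.39,0],[-0.12,0.2,0.4,0],[-0.15,0.2,0.39,0],[-0.16,0.2,0.4,-0.01],[-0.16,0.11,0.39,0],[-0.12,0,0.4,-0.01],[0,0,0.37,0],[0,0,0.37,0],[0,0,0.36,0],[0,0,0.37,0],[0,0,0.36,0],[0,0,0.37,0],[0,0,0,0]]}}

```text
clock: 20.95
tcp_pos: [0.4787, -0.1073, 0.0307]
tcp_rot: [3.142, -0.002, -3.14]
wrist_force: [-0.0, -1.0, -3.4]
width: 0.536
gripper_force: 111.7
```

{"name": "apply_moves", "arguments": {"targets": [[0,0,0,0],[0,0,0.1,0],[0,0,0.1,0],[0,0,0.1,0],[0,0,0.1,0],[0,0,0.05,0],[0,0,0,0]], "grip_force": 20}}

```text
clock: 21.65
tcp_pos: [0.4775, -0.1072, 0.0145]
tcp_rot: [-3.141, -0.002, -3.141]
wrist_force: [-5.5, -0.0, 8.0]
width: 0.536
gripper_force: 94.6
```

{"name": "apply_moves", "arguments": {"targets": [[0,0,0,0],[0,0,0,0],[0,0,0,0],[0,0,0,0],[0,0,0,0],[0,0,0.1,0],[0,0,0.1,0],[0,0,0,0]], "jaw": -0.7, "grip_force": 110}}

```text
clock: 22.45
tcp_pos: [0.4787, -0.1066, 0.0055]
tcp_rot: [3.141, -0.001, -3.139]
wrist_force: [0.6, -0.1, -0.1]
width: 0.848
gripper_force: 0.0
```

{"name": "apply_moves", "arguments": {"targets": [[0,0,0,0],[0,0,0,0],[0,0,0,0],[0,0,0,0],[0,0,0,0],[0,0,0,0],[0,0,0,0],[0,0,0,0],[0,0,0,0]], "jaw": 1}}

```text
clock: 23.35
tcp_pos: [0.4791, -0.1068, 0.007]
tcp_rot: [-3.141, 0.0, -3.138]
wrist_force: [-0.2, 0.5, 7.7]
width: 0.539
gripper_force: 112.0
```

```bash
cat > chk.py <<'E'
from fold import *
def chk(name=None):
    c,o,p=wrist(['rule'],name); t=p[0]; P=o['rule']; d=P-t; d=d[abs(d[:,2]-.015)<.03]
    A=np.c_[d[:,:2],np.ones(len(d))]; print('plane',np.linalg.lstsq(A,d[:,2],rcond=None)[0],'med',np.median(d[:,2]))
    a=p[1][2]-np.pi; u=d[:,0]*np.cos(a)+d[:,1]*np.sin(a); v=-d[:,0]*np.sin(a)+d[:,1]*np.cos(a)
    for lo in np.arange(-.1,.04,.02):
        m=(u>lo)&(u<lo+.02)
        if m.sum()>20: print(round(lo,2),np.round(np.percentile(v[m],[1,99]),4))
    print('umin',np.percentile(u,.3),'F',observe()['wrist_force'])
E
python3 -c "
from chk import *
chk()"
```

```text
rule 0.58 [316. 188.] 38181 [ 0.442 -0.108  0.021]
pose [ 0.4791 -0.1068  0.007 ] [-3.141  0.    -3.138] t 23.35 w 0.5394596902035447
plane [-0.00788724 -0.00282706  0.0140395 ] med 0.014365500301258133
-0.1 [-0.0223  0.0194]
-0.08 [-0.0251  0.0221]
-0.06 [-0.025   0.0226]
-0.04 [-0.0249  0.0231]
-0.02 [-0.024   0.0229]
0.0 [-0.0237  0.0223]
0.02 [-0.024   0.0238]
0.04 [-0.0238  0.0279]
umin -0.09385363453348666 F [-0.98484308  0.1030155   7.88099149]
```

```bash
python3 - <<'E'
from fold import *
plan([(.47,-.11,.10,np.pi,4),(.42,-.13,.2,np.pi,5),(.41,-.285,.2,np.pi,8)])
E
```

```text
[[0.06,-0.02,-0.58,0.01],[0.06,-0.02,-0.58,0.01],[0.05,-0.02,-0.58,0.01],[0.06,-0.02,-0.59,0.0],[0.25,-0.1,-0.5,0.0],[0.25,-0.1,-0.5,0.0],[0.25,-0.1,-0.5,0.0],[0.25,-0.1,-0.5,0.0],[0.25,-0.1,-0.5,0.0],[0.03,-0.48,0.0,0.0],[0.03,-0.48,0.0,0.0],[0.03,-0.49,0.0,0.0],[0.03,-0.48,0.0,0.0],[0.03,-0.49,0.0,0.0],[0.03,-0.48,0.0,0.0],[0.03,-0.49,0.0,0.0],[0.04,-0.48,0.0,0.0]]
[ 0.4099 -0.2848  0.2002] -3.1415
```

{"name": "apply_moves", "arguments": {"targets": [[0.06,-0.02,-0.3,0.01],[0.06,-0.02,-0.58,0.01],[0.05,-0.02,-0.68,0.01],[0.06,-0.02,-0.79,0],[0.25,-0.1,-0.5,0],[0.25,-0.1,-0.5,0],[0.25,-0.1,-0.5,0],[0.25,-0.1,-0.5,0],[0.25,-0.1,-0.5,0],[0,0,0,0],[0,0,0,0]]}}

```text
clock: 24.55
tcp_pos: [0.4195, -0.1298, 0.2002]
tcp_rot: [-3.141, 0.001, 3.14]
wrist_force: [-0.2, 0.2, -2.6]
width: 0.537
gripper_force: 114.2
```

{"name": "apply_moves", "arguments": {"targets": [[0.03,-0.48,0,0],[0.03,-0.48,0,0],[0.03,-0.49,0,0],[0.03,-0.48,0,0],[0.03,-0.49,0,0],[0.03,-0.48,0,0],[0.03,-0.49,0,0],[0.04,-0.48,0,0],[0,0,0,0],[0,0,0,0],[0,0,0,0]]}}

```text
clock: 25.65
tcp_pos: [0.4097, -0.2831, 0.1992]
tcp_rot: [3.14, -0.001, -3.141]
wrist_force: [-0.5, -0.3, -3.5]
width: 0.539
gripper_force: 114.0
```

```bash
cat > case.py <<'E'
from chk import *
def rim():
    P=np.load('last.npz')['full']
    B=P[(P[:,2]>.038)&(P[:,2]<.052)&(P[:,0]>.3)&(P[:,0]<.56)&(P[:,1]>-.38)&(P[:,1]<-.2)]
    print(len(B),cv2.minAreaRect((B[:,:2]*1000).astype(np.float32)))
    # outer edges: per-slice extremes then line fit
    for nm,ax,fn,s in(('left',1,np.max,np.arange(.36,.54,.01)),('right',1,np.min,np.arange(.36,.54,.01)),('near',0,np.min,np.arange(-.34,-.22,.01))):
        q=[]
        for x in s:
            m=abs(B[:,1-ax]-x)<.005
            if m.sum()>3: q.append((x,fn(B[m,ax])))
        q=np.array(q)
        if len(q)>3:
            k=np.polyfit(*q.T,1); r=q[:,1]-np.polyval(k,q[:,0]); g=abs(r)<.004; 
            if g.sum()>3: k=np.polyfit(*q[g].T,1)
            print(nm,k,len(q),'mid',np.polyval(k,.45 if ax else -.285))
E
python3 -c "
from case import *
chk('w11'); rim()"
```

```text
rule 0.73 [318. 189.] 38136 [ 0.373 -0.284  0.214]
pose [ 0.4097 -0.2831  0.1992] [ 3.140e+00 -1.000e-03 -3.141e+00] t 25.65 w 0.5390020448314589
plane [-0.00802208 -0.0013157   0.01403986] med 0.014271018471198188
-0.1 [-0.0219  0.0188]
-0.08 [-0.0248  0.0219]
-0.06 [-0.0248  0.0226]
-0.04 [-0.0248  0.0231]
-0.02 [-0.0239  0.0227]
0.0 [-0.0236  0.0222]
0.02 [-0.024   0.0239]
0.04 [-0.0221  0.0229]
umin -0.0936760696668463 F [ 0.13378562  0.34418752 -2.34096917]
1661 ((451.582763671875, -285.5492248535156), (204.342529296875, 125.61895751953125), 3.633772134780884)
left [ 0.02955431 -0.23787167] 13 mid -0.2245722333573025
right [ 0.07398022 -0.38126583] 13 mid -0.3479747275807359
near [0.07098753 0.43626097] 4 mid 0.4160295255513004
```

View pics/w11.png

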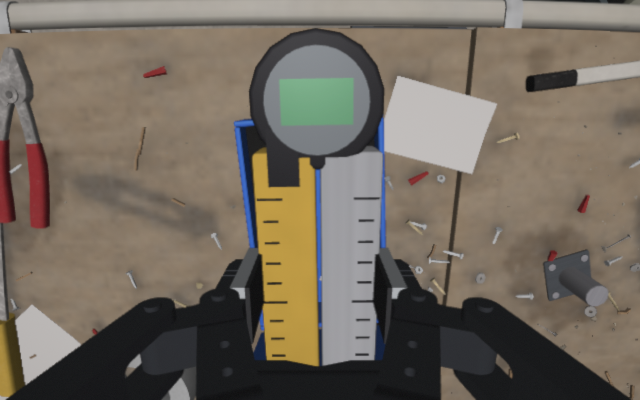

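```bash
python3 - <<'E'
from fold import *
Y=np.pi+.064
plan([(.435,-.286,.2,Y,3),(.482,-.283,.2,Y,9),(.44,-.286,.2,Y,4)])
E
```

```text
[[-0.21,-0.02,0.0,-0.2],[-0.21,-0.03,0.0,-0.2],[-0.21,-0.03,-0.01,-0.2],[-0.13,0.0,0.0,0.0],[-0.13,0.0,0.0,0.0],[-0.13,0.0,0.0,0.0],[-0.13,0.0,0.0,0.0],[-0.13,0.0,0.0,0.0],[-0.13,0.0,0.0,0.0],[-0.13,0.0,0.0,0.0],[-0.13,0.0,0.0,0.0],[-0.13,0.0,0.0,0.0],[0.26,0.0,0.0,0.0],[0.26,0.0,0.0,0.0],[0.26,0.0,0.0,0.0],[0.27,-0.01,0.0,0.0]]
[ 0.4399 -0.286   0.2001] -3.0774
```

{"name": "apply_moves", "arguments": {"targets": [[-0.21,-0.02,0,-0.2],[-0.21,-0.03,0,-0.2],[-0.21,-0.03,0,-0.2],[-0.13,0,0,0],[-0.13,0,0,0],[-0.13,0,0,0],[-0.13,0,0,0],[-0.13,0,0,0],[-0.13,0,0,0],[-0.13,0,0,0],[-0.13,0,0,0],[-0.13,0,0,0],[0,0,0,0],[0,0,0,0]]}}

```text
clock: 27.15
tcp_pos: [0.4827, -0.2844, 0.2002]
tcp_rot: [-3.141, 0.002, -3.079]
wrist_force: [0.1, 0.5, -2.7]
width: 0.539
gripper_force: 114.1
```

{"name": "apply_moves", "arguments": {"targets": [[0.26,0,0,0],[0.26,0,0,0],[0.26,0,0,0],[0.27,0,0,0],[0,0,0,0],[0,0,0,0]]}}

```text
clock: 27.75
tcp_pos: [0.4396, -0.2873, 0.2003]
tcp_rot: [-3.141, 0.001, -3.08]
wrist_force: [0.2, 0.9, -3.8]
width: 0.542
gripper_force: 114.1
```

```bash
cat >> case.py <<'E'
def lid():
    t=camera('top'); Q=world(t,np.ones((400,640),bool)); 
    Z=Q[(Q[:,2]>.08)&(Q[:,2]<.26)&(Q[:,0]>.5)&(Q[:,0]<.64)&(Q[:,1]>-.36)&(Q[:,1]<-.21)]
    k=np.polyfit(Z[:,2],Z[:,0],1); print('lid x(z):',k,len(Z),'angle',np.pi/2+np.arctan(k[0]))
E
python3 -c "
from case import *
chk(); rim(); lid()"
```

```text
rule 0.94 [314. 190.] 38309 [ 0.403 -0.291  0.215]
pose [ 0.4396 -0.2873  0.2003] [-3.141e+00  1.000e-03 -3.080e+00] t 27.75 w 0.5417482543735551
plane [-0.00570915 -0.00350972  0.01401837] med 0.01421153862394367
-0.1 [-0.0218  0.019 ]
-0.08 [-0.0247  0.022 ]
-0.06 [-0.0247  0.0227]
-0.04 [-0.0247  0.0231]
-0.02 [-0.0239  0.0224]
0.0 [-0.0234  0.0222]
0.02 [-0.0238  0.0239]
0.04 [-0.0243  0.0231]
umin -0.0937628225030796 F [ 0.60433285  0.7285845  -2.87596338]
2236 ((451.3138122558594, -285.0899658203125), (205.0063934326172, 126.1095962524414), 3.9228806495666504)
left [ 0.05071444 -0.24606357] 15 mid -0.22324206717407302
right [ 0.06961106 -0.37951852] 15 mid -0.34819354091781385
near [-0.8538627  0.1966868] 5 mid 0.44003767063353555
lid x(z): [0.070048   0.54839642] 352 angle 1.6407300953846222
```

```bash
python3 - <<'E'
from fold import *
Y=np.pi+.066
plan([(.4568,-.2844,.06,Y,9),(.4568,-.2844,.012,Y,8)])
E
```

```text
[[-0.05,0.0,0.39,0.0],[-0.04,0.01,0.39,0.0],[-0.05,0.0,0.39,0.0],[-0.04,0.01,0.39,-0.01],[-0.05,0.0,0.39,0.0],[-0.04,0.01,0.39,-0.01],[-0.05,0.0,0.39,0.0],[-0.04,0.01,0.39,-0.01],[-0.05,0.0,0.39,0.0],[0.0,0.0,0.15,0.0],[0.0,0.0,0.15,0.0],[0.0,0.0,0.15,0.0],[0.0,0.0,0.15,0.0],[0.0,0.0,0.15,0.0],[0.0,0.0,0.15,0.0],[0.0,0.0,0.15,0.0],[0.0,0.0,0.15,0.0]]
[ 0.4569 -0.2844  0.0119] -3.0757
```

{"name": "apply_moves", "arguments": {"targets": [[-0.05,0,0.39,0],[-0.04,0.01,0.39,0],[-0.05,0,0.39,0],[-0.04,0.01,0.39,-0.01],[-0.05,0,0.39,0],[-0.04,0.01,0.39,-0.01],[-0.05,0,0.39,0],[-0.04,0.01,0.39,-0.01],[-0.05,0,0.39,0],[0,0,0,0],[0,0,0,0],[0,0,0,0]]}}

```text
clock: 29.1
tcp_pos: [0.4568, -0.2848, 0.0604]
tcp_rot: [-3.141, 0.001, -3.076]
wrist_force: [0.2, 0.4, -2.8]
width: 0.54
gripper_force: 114.0
```

{"name": "apply_moves", "arguments": {"targets": [[0,0,0.15,0],[0,0,0.15,0],[0,0,0.15,0],[0,0,0.15,0],[0,0,0.15,0],[0,0,0.15,0],[0,0,0.15,0],[0,0,0.15,0],[0,0,0,0],[0,0,0,0]]}}

```text
clock: 30.1
tcp_pos: [0.4561, -0.2844, 0.012]
tcp_rot: [-3.142, 0.0, -3.076]
wrist_force: [-1.3, 0.7, 3.5]
width: 0.539
gripper_force: 114.7
```

```bash
python3 -c "
from case import *
print(observe()['wrist_force']); chk(); rim()"
```

```text
[-1.25640769  0.73647055  3.5436581 ]
rule 0.71 [315. 190.] 37946 [ 0.419 -0.288  0.026]
pose [ 0.4561 -0.2844  0.012 ] [-3.142  0.    -3.076] t 30.1 w 0.539099191587681
plane [-0.00793022 -0.00376959  0.01402243] med 0.014306054987055221
-0.1 [-0.0218  0.0191]
-0.08 [-0.0247  0.022 ]
-0.06 [-0.0247  0.0228]
-0.04 [-0.0248  0.0231]
-0.02 [-0.0239  0.0227]
0.0 [-0.0235  0.0222]
0.02 [-0.0239  0.0239]
0.04 [-0.0245  0.0281]
umin -0.09387870037466571 F [-0.56646939 -0.11082168  5.33879351]
17555 ((431.1217346191406, -286.6842041015625), (152.2982940673828, 127.03343200683594), 3.7731528282165527)
left [-0.31760863 -0.09964276] 15 mid -0.2425666493933063
right [ 0.34973452 -0.48998034] 15 mid -0.3325998084757452
near [-0.35140123  0.32598555] 7 mid 0.4261349035288386
```

{"name": "apply_moves", "arguments": {"targets": [[0,0,0,0],[0,0,0,0],[0,0,0,0],[0,0,0,0]], "jaw": -0.3}}

```text
clock: 30.6
tcp_pos: [0.4562, -0.2845, 0.0116]
tcp_rot: [-3.141, 0.0, -3.076]
wrist_force: [-0.2, -0.6, 0.8]
width: 0.65
gripper_force: 0.0
```

{"name": "apply_moves", "arguments": {"targets": [[0,0,-0.2,0],[0,0,-0.5,0],[0,0,-0.9,0],[0,0,-0.9,0],[0,0,-0.9,0],[0,0,-0.9,0],[0,0,-0.5,0],[0,0,0,0],[0,0,0,0]]}}

```text
clock: 31.5
tcp_pos: [0.4558, -0.2844, 0.2042]
tcp_rot: [-3.141, 0.001, -3.076]
wrist_force: [-0.2, 0.1, -1.1]
width: 0.648
gripper_force: 0.0
```

```bash
python3 - <<'E'
from case import *
c,o,p=wrist(['rule'],'w12'); P=o['rule']; print(np.percentile(P,[1,50,99],0))
P=P[P[:,2]>.017]; print(cv2.minAreaRect((P[:,:2]*1000).astype(np.float32))); rim(); lid()
E
```

```text
rule 0.68 [316. 165.] 9287 [ 0.445 -0.286  0.026]
pose [ 0.4558 -0.2844  0.2042] [-3.141e+00  1.000e-03 -3.076e+00] t 31.5 w 0.6484282695606219
[[ 0.36557419 -0.31257841  0.00567284]
 [ 0.44475914 -0.28601719  0.02618477]
 [ 0.53465405 -0.25674043  0.02861558]]
((448.8289794921875, -285.6722717285156), (174.2280731201172, 49.58623504638672), 4.71444845199585)
5485 ((450.32623291015625, -285.5182189941406), (207.7589874267578, 126.07537078857422), 3.7216997146606445)
left [ 0.05361247 -0.24716886] 19 mid -0.22304324839470036
right [ 0.07534155 -0.38188534] 19 mid -0.3479816388701922
near [0.01742874 0.35477838] 13 mid 0.3498111874725154
lid x(z): [0.0618987  0.55081491] 462 angle 1.6326161568655408
```

View pics/w12.png

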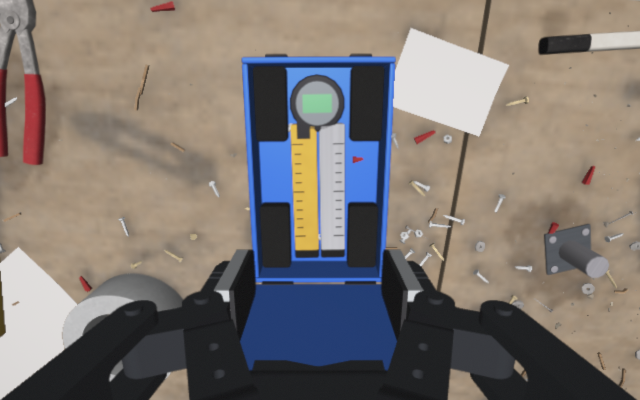

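```bash
python3 - <<'E'
from fold import *
s=observe(); print(s['q'],s['clock']); c=camera('wrist'); print(np.round(c['hand_eye'],3))
Y=np.pi+.066; C=np.array([.451,-.2853]); e=np.array([np.cos(.066),np.sin(.066)])
def at(u,z): return (*(C+u*e),z)
a=at(.102+.008+.065,.34)
st=plan([(*at(.03,.34),Y,5),(*a,Y,5),(a[0],a[1],.21,Y,5)])
w=[]
for th in np.linspace(1.66,0,19):
    r=.162; u=.102-r*np.cos(th)+.008*np.sin(th)+.011; z=.045+r*np.sin(th)+.008*np.cos(th)-(.003 if th<.1 else .001)
    w.append((*at(u,z),Y,2 if th>1.65 else 1))
plan(w,start=(*st[0],st[1]))
E
```

```text
[ 0.51733851  0.39613942 -0.05735442  2.05612777  0.03455046  0.69305308
  2.07403987] 31.65
[[-0.    -0.962 -0.275  0.07 ]
 [ 1.    -0.     0.    -0.001]
 [-0.    -0.275  0.962 -0.144]
 [ 0.     0.     0.     1.   ]]
[[-0.13,-0.01,-0.69,0.0],[-0.13,0.0,-0.69,0.0],[-0.13,-0.01,-0.69,0.0],[-0.13,0.0,-0.68,0.0],[-0.12,-0.01,-0.69,-0.01],[-0.73,0.0,0.0,0.0],[-0.72,0.0,0.0,0.0],[-0.73,0.0,0.0,0.0],[-0.72,0.0,0.0,0.0],[-0.73,0.0,0.0,0.0],[0.0,0.0,0.65,0.0],[0.0,0.0,0.65,0.0],[0.0,0.0,0.65,0.0],[0.0,0.0,0.65,0.0],[0.0,0.0,0.65,0.0]]
[ 0.6257 -0.2738  0.21  ] -3.0751
[[0.5,0.0,0.07,0.0],[0.49,0.0,0.06,0.0],[0.37,0.0,-0.03,0.0],[0.38,0.0,0.0,0.0],[0.37,0.0,0.03,0.0],[0.37,0.0,0.07,0.0],[0.36,0.0,0.11,0.0],[0.35,0.0,0.13,0.0],[0.33,0.0,0.17,0.0],[0.32,0.0,0.19,0.0],[0.3,0.0,0.23,0.0],[0.27,0.0,0.25,0.0],[0.26,0.0,0.27,0.0],[0.22,0.0,0.3,0.0],[0.2,0.0,0.32,0.0],[0.17,0.0,0.33,0.0],[0.13,0.0,0.35,0.0],[0.11,0.0,0.36,0.0],[0.07,0.0,0.42,0.0],[0.03,0.0,0.37,0.0]]
[ 0.4022 -0.2887  0.05  ] -3.0751
```

{"name": "apply_moves", "arguments": {"targets": [[-0.13,-0.01,-0.69,0],[-0.13,0,-0.69,0],[-0.13,-0.01,-0.69,0],[-0.13,0,-0.68,0],[-0.12,-0.01,-0.69,-0.01],[-0.73,0,0,0],[-0.72,0,0,0],[-0.73,0,0,0],[-0.72,0,0,0],[-0.73,0,0,0],[0,0,0,0],[0,0,0.65,0],[0,0,0.65,0],[0,0,0.65,0],[0,0,0.65,0],[0,0,0.65,0],[0,0,0,0],[0,0,0,0]], "jaw": 1}}

```text
clock: 33.5
tcp_pos: [0.6257, -0.2744, 0.2106]
tcp_rot: [3.141, -0.002, -3.076]
wrist_force: [-0.3, 0.3, -0.0]
width: -0.002
gripper_force: 0.0
```

{"name": "apply_moves", "arguments": {"targets": [[0.5,0,0.07,0],[0.49,0,0.06,0],[0.37,0,-0.03,0],[0.38,0,0,0],[0.37,0,0.03,0],[0.37,0,0.07,0],[0.36,0,0.11,0],[0.35,0,0.13,0],[0.33,0,0.17,0],[0.32,0,0.19,0]]}}

```text
clock: 34.5
tcp_pos: [0.4724, -0.285, 0.1792]
tcp_rot: [-3.141, 0.001, -3.075]
wrist_force: [1.1, -1.0, 1.2]
width: 0.005
gripper_force: 0.8
```

{"name": "apply_moves", "arguments": {"targets": [[0.3,0,0.23,0],[0.27,0,0.25,0],[0.26,0,0.27,0],[0.22,0,0.3,0],[0.2,0,0.32,0],[0.17,0,0.33,0],[0.13,0,0.35,0],[0.11,0,0.36,0],[0.07,0,0.42,0],[0.03,0,0.37,0],[0,0,0,0],[0,0,0,0]]}}

```text
clock: 35.7
tcp_pos: [0.4014, -0.2892, 0.0528]
tcp_rot: [3.141, -0.002, -3.076]
wrist_force: [-3.0, 1.0, 22.2]
width: 0.0
gripper_force: 11.4
```

{"name": "apply_moves", "arguments": {"targets": [[0,0,-0.3,0],[0,0,-0.7,0],[0,0,-0.9,0],[0,0,-0.9,0],[0,0,-0.9,0],[0,0,-0.9,0],[0,0,0,0],[0,0,0,0],[0,0,0,0]]}}

```text
clock: 36.6
tcp_pos: [0.4015, -0.2885, 0.2339]
tcp_rot: [3.14, -0.003, -3.075]
wrist_force: [0.5, 0.1, 0.1]
width: 0.002
gripper_force: 0.0
```

```bash
python3 - <<'E'
from case import *
c,o,p=wrist(['lid']); P=np.load('last.npz')['full']
d=P[:,:2]-[.451,-.2853]; u=d@[np.cos(.066),np.sin(.066)]; v=d@[-np.sin(.066),np.cos(.066)]
m=(abs(v)<.055)&(P[:,2]<.15)
for lo in np.arange(-.1,.1,.025):
    k=m&(u>lo)&(u<lo+.025)
    if k.sum()>5: print(round(lo,3),k.sum(),np.median(P[k,2]))
t=camera('top')
for l in('tape_measure','glue_bottle','hex_keys','box_bit','side_cutters'):
    for d in trace('top',l)[:1]: print(l,np.round(np.median(world(t,d['pixels']),0),3),round(d['confidence'],2))
print(observe()['wrist_force'],observe()['clock'])
E
```

```text
lid 0.59 [320. 198.] 18964 [ 0.415 -0.288  0.055]
pose [ 0.4015 -0.2885  0.2339] [ 3.140e+00 -3.000e-03 -3.075e+00] t 36.6 w 0.0022129144048723378
-0.1 3231 0.05425667513291052
-0.075 3096 0.05513264459571621
-0.05 2870 0.05517351321502323
-0.025 2733 0.05519584784966933
-0.0 2309 0.055176558295534694
0.025 1035 0.054744054961991445
0.05 557 0.054422641887802964
0.075 36 0.05435328681133987
glue_bottle [ 0.741 -0.24   0.061] 0.62
box_bit [0.695 0.336 0.043] 0.85
side_cutters [ 0.383 -0.571  0.012] 0.8
[ 1.34845412 -0.01272964  0.04505365] 37.0
```

Lid lies flat and closed; the bystanders the networks could find are where they were.

```bash
python3 -c "
from cell import *
print(finish_job())"
```

```text
the job is handed in; nothing more can be done
None
```

The rule is folded shut and lies flat in its pocket, the lid is closed, and the job was handed in at about 37 s. On the way, though, the held rule struck the open lid: the wrist read 71 N, the rule twisted in the grip and the lid was knocked. I regripped the rule and pushed the lid back open before placing it. At the end I rechecked the glue bottle, carton and side cutters, and they had not moved; the network did not find the tape measure or hex keys in that last picture.

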